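# Draw out the tray of the die press

### The job

The die press has just cut a box blank and its lever is up. Hook a fingertip behind the upturned blue lip of the sliding tray and draw the tray steadily out along its rails, all the way to its stop, so that the cut blank lies clear in front of the press; then let go and move clear. Do not pinch the lip between the fingers, do not touch or lift the blank, and leave the things on the table where they are.

Things in the scene. Friction and masses are not known exactly. Their poses are not given: they have to be found in the camera images.
- press: Bench die press: white head on a grey bed plate, fixed. Origin on the table under the middle of the head's front face (the mouth). Its -x axis points out of the mouth, the way the tray is drawn; z up. Head: x 0 to 280, y -145 to 145, 210 mm high; two lever brackets on it to 250; lever bar, 365 mm high, at x 290 to 320. The bed plate, 300 mm wide and 26 mm high, reaches out to x = -190 mm.
- tray (a joint): How far the tray is drawn out, in m: 0 fully home, 0.18 at its outer stop. It slides level along the press's -x axis with about 3 N of friction and stays where it is left; it starts nearly home (0 to 0.02). The tray is an aluminium plate 200 mm wide with 6 mm high side rims; its level floor is 45 mm above the table.
- lip (a point): The upturned blue lip along the tray's front edge: middle of its inner face (towards the press), at tray floor height (z 45 mm). Axes as the press: -x is the way to draw. The lip is 150 mm wide (y), 6 mm thick (x -6 to 0), its top 32 mm above the tray floor. With the tray home this face is 110 mm in front of the mouth; the floor between is bare. It moves with the tray.
- lip_outer (a point): Middle of the outer face of the lip's black rubber facing, at tray floor height, 10 mm outside point lip. The facing is 4 mm thick, 150 mm wide and ends 7 mm below the lip's top edge. Fingers press on it only if they pinch the lip.
- blank: The cut box blank: two cross-shaped sheets of white-grey board lying together, loose, 130 x 150 mm over the arms and 8 mm thick, flat on the tray under the head, its near edge at least 105 mm behind the lip. Origin at the centre of its underside. Friction carries it along with the tray.
- stack_mid (a point): Centre (half-way up) of a stack of cross-shaped blanks, 130 x 150 mm over the arms, 28 mm high, lying on the table in front of the press. To be left alone.
- olive_box_mid (a point): Centre of an olive open box, 130 x 80 mm, 36 mm high, on the table. To be left alone.
- glue_mid (a point): Centre (half-way up) of a white glue bottle with an orange cap, 44 mm across, 100 mm high, standing on the table. To be left alone.
Not all that is in view belongs to the job. There is more than one size of the blank; the one meant has the size given above.

How it is judged:
On the way:
1. the tray is being drawn out by a finger behind its lip (value of joint tray above 0.06 m and contact force between the fingers and tray_c4 above 0.5 N), for 0.1 s.
At the end, for the whole second after the job is handed in: The tray stands within 8 mm of its outer stop (joint above 0.172), the blank lies flat and at rest in its place on the tray (its centre 160 to 225 mm behind the lip and within 30 mm of the tray's middle), in front of the press (value of joint tray above 0.172 m and x of blank in the frame of lip between 0.16 and 0.225 m and y of blank in the frame of lip between -0.03 and 0.03 m and z of blank in the frame of lip below 0.004 m and linear speed of blank below 0.01 m/s); the robot touches nothing.
It fails at once if the lip is pinched: a finger presses on its outer facing (contact force between the fingers and tray_c5 above 3 N).
It fails at once if the blank is touched (contact force between any of the fingers, the arm and blank above 0.5 N).
It fails at once if the blank is lifted off the tray (z of blank in the frame of lip above 0.015 m).
It fails at once if the tray is jerked (faster than 0.4 m/s) (velocity of joint tray above 0.4 m/s).
It fails at once if the stack of blanks, the olive box or the glue bottle is moved (distance of any of stack_mid, olive_box_mid, glue_mid from where it was at the start of the episode above 0.02 m).
It also fails if it takes over 38 s, if anything falls off the work surface, if the arm or the gripper's body presses on something with over 40 N, if the wrist force passes 120 N, or if a joint passes its speed limit or range.

### The arm

A 6-joint arm with a two-finger parallel gripper is mounted at the origin on the work surface. World frame = base frame: x ahead of the robot, y to its left, z up, the work surface at z = 0. Lengths are in m, angles in rad, forces in N, time in s.
With the tool pointing down it reaches from about 0.375 to 0.825 m from the base axis. Payload 5.5 kg.
Tool frame: the origin (TCP) lies at the very end of the fingers, on their centre line; the grasp point (between the pads) lies 19 mm behind it; z points along the fingers, y is the direction in which the jaws open and shut (so a half turn about z gives the same grasp; the last joint's range is limited). The gripper opens to 85 mm and grips with 20 to 120 N. Pads are 22 mm wide; open, the fingers measure 114 mm over their backs; the gripper's body (76 mm by 85 mm) begins 54 mm behind the grasp point. The pads swing forward as they close: fully open they stand 13 mm farther back than shut.
Start: joints at [-1.206, 0.314, -0.047, 1.21, 0, 1.571], TCP at [0.214, -0.561, 0.231] pointing down, gripper open.
Joint ranges: [-2.67, 2.67], [-0.69, 1.73], [-1.03, 1.25], [-2.08, 2.16], [-1.42, 1.45], [-3.14, 3.14]. Speed limits (rad/s): [2.39, 2.39, 3.01, 3.14, 3.14, 3.14].

### API

Orientations are given as a unit quaternion [x, y, z, w].
In Python, from rig import get_state, read_camera, close_job gives the robot as it stands.
- The arm moves only by the tool apply_moves, never from a script. Its argument "motion" is a list of rows, each an object of numbers: "wx", "wy", "wz": the turn, a rotation vector about the world's x, y, z in degrees; "dx", "dy", "dz": the shift along the world's x, y, z in cm; "fingers": the opening, from -1 (shut) to 1 (fully open). In form: [{"wx": .., "wy": .., "wz": .., "dx": .., "dy": .., "dz": .., "fingers": ..}, ...]. A call has 1 to 10 rows; each row shifts and turns the commanded pose from where the row before left it; what a row does not reach is not made up. A row lasts 1/10 s, in which the tool goes at most 50 mm and 8.59 degrees, less where a joint would pass 70% of its speed; a pose out of reach is approached as far as the arm can. A call is refused whole if a number of a shift passes 5 or a number of a turn 8.59, either way. A call with a gripper value outside its range is refused whole. The fingers move at their own pace and stop on an object; "force" is the grip in N (left out, the last holds). Time passes only in rows, so rows that do not move let the fingers close. It gives the time, the measured TCP pose, the force and the opening at its end, in the units of the state.
- get_state(): the state, without advancing time (a new reading comes with each control period).
- read_camera(name): name is "scene" or "side" or "wrist"; returns a dict with "img" (384x512x3 uint8, red, green, blue), "z_map" (384x512 float32, m along the optical axis (not along the pixel's ray), 0 where there is no reading), "fx", "fy", "cx", "cy" (pixels), "origin" and "rotation" of the camera in the world; the wrist camera has in their place "tool_from_camera" (4x4, takes a point from camera to tool coordinates, whose origin is the TCP and whose axes are the flange's). Camera axes: x right, y down, z forward; pixel columns grow to the right and rows downward; lengths in m; the calibration is good to about 2 mm. A picture is of the moment at which its call begins: read the wrist's pose just before it.
- close_job(): hands the job in, once; it reports no verdict.
The state is a dict: "time": time; "joint_positions": joint angles; "dq": joint speeds; "joint_torque": joint torques, N m; "tcp_pos": TCP position; "orientation": TCP orientation; "ft_force": force on the tool from outside, world axes, zero at the start; "moment": the same for the moment, N m; "gripper_width": finger opening in m.
Only numpy, scipy, OpenCV 4.12 (cv2) and the standard library are available. Lean on these libraries where they do the work, as an engineer would, in place of code of your own. Each camera call takes 0.05 s, during which the arm holds its last target.

## Working session

There is one attempt and no reset: what is moved stays moved. The work goes in short steps, Python scripts to look and compute and a tool call to move; the robot and the scene stay as the last step left them, time stands still between calls to the robot, and variables do not carry over. Pictures are saved under pics/ and viewed, and the job is handed in when it is done.

Besides the shell and the picture viewer there is one more tool, called after "Emit:" in YAML: its name, and indented under it one key for each argument. apply_moves: Moves the arm, as the interface text tells. Its arguments: {"type":"object","properties":{"motion":{"type":"array"},"force":{"type":"number"}},"required":["motion"]}

```bash
mkdir -p pics
cat > h.py <<'E'
import numpy as np,cv2
from rig import get_state,read_camera
def snap(n,f):
    c=read_camera(n); cv2.imwrite('pics/'+f,c['img'][:,:,::-1]); np.savez('pics/'+f[:-4]+'.npz',**c); return c
def pts(c):
    v,u=np.mgrid[:384,:512]; z=c['z_map']
    P=np.stack([(u-c['cx'])/c['fx']*z,(v-c['cy'])/c['fy']*z,z],-1)
    return P@np.array(c['rotation']).T+np.array(c['origin'])
E
python3 - <<'E'
from h import *
print(get_state())
for n in('scene','side'):
    c=snap(n,n+'0.png'); print(n,c['origin'],c['rotation'],c['fx'],c['cx'],c['cy'])
E
```

```text
{'time': 0.0, 'joint_positions': array([-1.20602179e+00,  3.14197128e-01, -4.80703717e-02,  1.21017715e+00,
       -3.91956888e-06,  1.57075865e+00]), 'dq': array([ 0.0008695 ,  0.00151814,  0.00148653, -0.00120995, -0.00089088,
       -0.00019362]), 'joint_torque': array([ 1.69145202e-03, -5.39600194e+01,  3.39740682e+01,  1.91227271e-02,
        4.78677885e-05, -1.89562627e-06]), 'tcp_pos': array([ 0.21384127, -0.55999736,  0.23045569]), 'orientation': array([ 9.83409747e-01,  1.81396224e-01, -1.51396977e-04, -8.10141075e-04]), 'ft_force': array([0.11640868, 0.71041327, 0.48549505]), 'moment': array([ 0.00601755, -0.01541933,  0.00994018]), 'gripper_width': 0.08520630324483609}
scene [ 0.93245571 -0.47113175  1.06093676] [ 0.90365303  0.33708194 -0.0998013  -0.24459489] 436.3430696379412 253.74717673146304 194.55219754372266
side [ 0.34104949 -0.61151537  0.65817169] [ 0.91001135 -0.13918178  0.04923055 -0.38740694] 350.25875755358527 258.4223916677648 199.44427004008955
```

```bash
sed -i 's/^import numpy.*/&\nfrom scipy.spatial.transform import Rotation as R/; s/np.array(c\[.rotation.\]).T/R.from_quat(c["rotation"]).as_matrix().T/' h.py; cat h.py; ls pics
```

```text
import numpy as np,cv2
from scipy.spatial.transform import Rotation as R
from rig import get_state,read_camera
def snap(n,f):
    c=read_camera(n); cv2.imwrite('pics/'+f,c['img'][:,:,::-1]); np.savez('pics/'+f[:-4]+'.npz',**c); return c
def pts(c):
    v,u=np.mgrid[:384,:512]; z=c['z_map']
    P=np.stack([(u-c['cx'])/c['fx']*z,(v-c['cy'])/c['fy']*z,z],-1)
    return P@R.from_quat(c["rotation"]).as_matrix().T+np.array(c['origin'])
scene0.npz
scene0.png
side0.npz
side0.png
```

View pics/scene0.png

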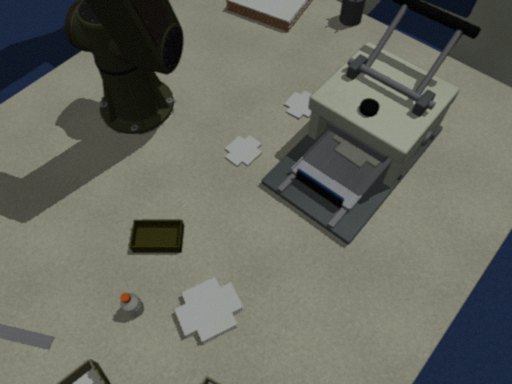

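View pics/side0.png

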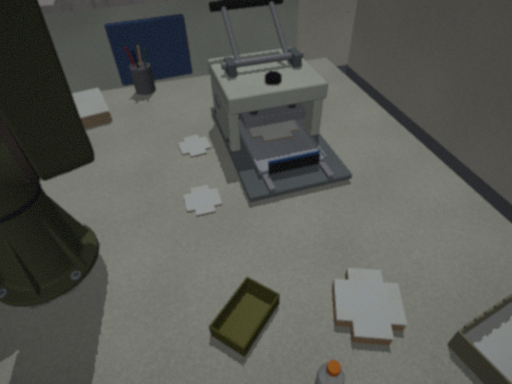

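Run:
```python
from h import *
for n,(x0,y0,w,hh) in dict(scene=(240,90,180,160),side=(190,60,180,150)).items():
    im=cv2.imread(f'pics/{n}0.png')
    cv2.imwrite(f'pics/{n}_crop.png',cv2.resize(im[y0:y0+hh,x0:x0+w],None,fx=4,fy=4,interpolation=cv2.INTER_CUBIC)[:600,:760])
    c=dict(np.load(f'pics/{n}0.npz')); P=pts(c)
    hsv=cv2.cvtColor(im,cv2.COLOR_BGR2HSV)
    m=cv2.inRange(hsv,(100,120,40),(130,255,255)); m[:y0]=0;m[y0+hh:]=0;m[:,:x0]=0;m[:,x0+w:]=0
    k,l,s,ce=cv2.connectedComponentsWithStats(m)
    for i in range(1,k):
        if s[i,4]>15:
            q=P[(l==i)]; print(n,s[i],ce[i],np.median(q,0),q.min(0),q.max(0))
```

```text
scene [298 169  45  32 113] [320.67256637 184.55752212] [0.65208741 0.0964379  0.07618671] [ 0.57796664 -0.47113175  0.06909472] [0.93245571 0.10083687 1.06093676]
side [270 151  49  13 127] [294.08661417 157.37795276] [0.65034016 0.09677804 0.07453848] [ 0.34104949 -0.61151537  0.06947272] [0.7187067  0.10019884 0.65817169]
```

```bash
ls pics
```

```text
scene0.npz
scene0.png
scene_crop.png
side0.npz
side0.png
side_crop.png
```

View pics/scene_crop.png

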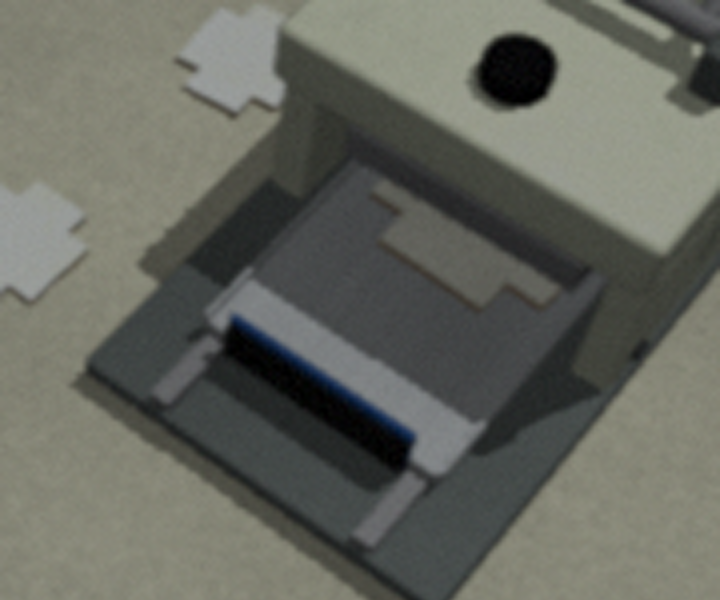

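View pics/side_crop.png

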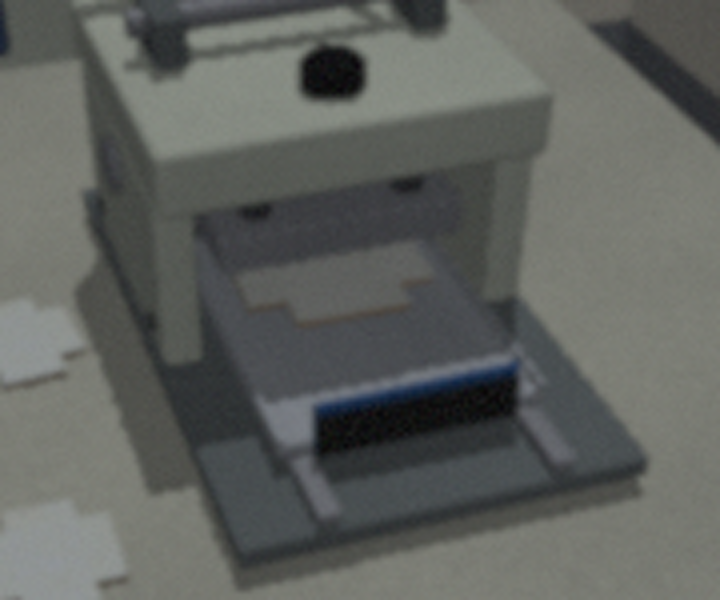

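Run:
```python
from h import *
L={}
for n,(x0,y0,w,hh) in dict(scene=(240,90,180,160),side=(190,60,180,150)).items():
    im=cv2.imread(f'pics/{n}0.png')
    c=dict(np.load(f'pics/{n}0.npz')); P=pts(c); M=R.from_quat(c['rotation']).as_matrix()
    hsv=cv2.cvtColor(im,cv2.COLOR_BGR2HSV)
    m=cv2.inRange(hsv,(100,120,40),(130,255,255)); m[:y0]=0;m[y0+hh:]=0;m[:,:x0]=0;m[:,x0+w:]=0
    v,u=np.nonzero(m)
    o=np.argsort(u); u,v=u[o],v[o]
    f=np.polyfit(u,v,1)
    e=[(u[0]-.5),(u[-1]+.5)]
    rays=[]
    for a in e:
        r=M@np.array([(a-c['cx'])/c['fx'],(np.polyval(f,a)-c['cy'])/c['fy'],1]); rays.append(r)
        p=c['origin']+r*(0.0745-c['origin'][2])/r[2]; print(n,a,np.polyval(f,a),'plane .0745:',p)
    L[n]=(c['origin'],rays)
    q=P[v,u]; q=q[(q[:,2]>.066)&(q[:,2]<.085)]
    g=np.polyfit(q[:,0],q[:,1],1); print('depth line slope deg',np.degrees(np.arctan(g[0])),'x',q[:,0].min(),q[:,0].max(),'z',np.percentile(q[:,2],[5,50,95]))
    # blank (light board under head) & plate edges
for i in (0,1):
    A,B=L['scene'],L['side']
    a,b=A[1][i],B[1][i]
    s=np.linalg.lstsq(np.stack([a,-b],1),B[0]-A[0],rcond=None)[0]
    p,q=A[0]+s[0]*a,B[0]+s[1]*b; print('tri',(p+q)/2,'gap',np.linalg.norm(p-q))
c=dict(np.load('pics/scene0.npz'));P=pts(c)
# bare floor & blank heights, from scene crop coords
for nm,(u,v) in dict(floor=(325,155),blank=(350,150),shelf=(325,178),head=(340,100),plate=(300,210),stack=(210,308),olive=(157,235),glue=(130,301)).items(): print(nm,np.median(P[v-1:v+2,u-1:u+2].reshape(-1,3),0))
c=dict(np.load('pics/side0.npz'));P=pts(c)
# head front face: side crop region, plane fit
q=P[100:112,235:310].reshape(-1,3); q=q[(q[:,2]>.12)&(q[:,2]<.2)]
g=np.polyfit(q[:,0],q[:,1],1);print('front face slope',np.degrees(np.arctan(g[0])),q.mean(0),len(q))
m=0.645;print('face y at lip x',np.polyval(g,[.58,.65,.72]))
```

```text
scene 297.5 169.05205100716572 plane .0745: [0.57386049 0.09654721 0.0745    ]
scene 342.5 199.16292388421817 plane .0745: [0.721059   0.09841862 0.0745    ]
depth line slope deg 0.5614086561033246 x 0.5779666393262408 0.7216419964326235 z [0.07171554 0.07613703 0.07889834]
side 189.5 146.07951352093906 plane .0745: [0.38320419 0.24055774 0.0745    ]
side 318.5 159.27593546946383 plane .0745: [0.70713668 0.06840599 0.0745    ]
depth line slope deg 0.533195161887358 x 0.5776677337961686 0.7187067042511058 z [0.07067349 0.0745263  0.07851141]
tri [0.46129637 0.18890255 0.03236781] gap 0.20296055778676944
tri [0.72040652 0.10461068 0.05139986] gap 0.014291995370300674
floor [0.59274774 0.20219991 0.0452899 ]
blank [0.63870476 0.25796849 0.05270789]
shelf [0.63911869 0.13936382 0.04651147]
head [0.57312519 0.25843175 0.20963637]
plate [0.63994983 0.02963    0.0151051 ]
stack [ 0.64569692 -0.32647489  0.02777541]
olive [ 0.39457385 -0.27461564  0.00488463]
glue [ 0.5108628  -0.44230405  0.07957379]
front face slope 13.219434673760068 [0.62455132 0.23717063 0.16146819] 800
face y at lip x [0.22670526 0.24314867 0.25959207]
```

Run:
```python
from h import *
L={}
for n,(x0,y0,w,hh) in dict(scene=(290,160,60,50),side=(265,145,60,25)).items():
    im=cv2.imread(f'pics/{n}0.png')
    c=dict(np.load(f'pics/{n}0.npz')); P=pts(c); M=R.from_quat(c['rotation']).as_matrix()
    hsv=cv2.cvtColor(im,cv2.COLOR_BGR2HSV)
    m=cv2.inRange(hsv,(100,120,40),(130,255,255)); k=np.zeros_like(m);k[y0:y0+hh,x0:x0+w]=1;m*=k
    v,u=np.nonzero(m); 
    us=np.unique(u); top=np.array([v[u==a].min()-.5 for a in us])
    for nm,vv in dict(mid=np.array([v[u==a].mean() for a in us]),top=top).items():
        f=np.polyfit(us,vv,1); rr=[]
        for a in (us[0]-.5,us[-1]+.5):
            r=M@np.array([(a-c['cx'])/c['fx'],(np.polyval(f,a)-c['cy'])/c['fy'],1]); rr.append(r)
            print(n,nm,a,np.polyval(f,a),'on z=.077',c['origin']+r*(0.077-c['origin'][2])/r[2])
        L[n,nm]=(c['origin'],rr)
for nm in('mid','top'):
  for i in (0,1):
    A,B=L['scene',nm],L['side',nm]
    a,b=A[1][i],B[1][i]
    s=np.linalg.lstsq(np.stack([a,-b],1),B[0]-A[0],rcond=None)[0]
    p,q=A[0]+s[0]*a,B[0]+s[1]*b; print('tri',nm,(p+q)/2,'gap',np.linalg.norm(p-q))
for n in('scene','side'):
  c=dict(np.load(f'pics/{n}0.npz'));P=pts(c).reshape(-1,3)
  s=(P[:,0]>.52)&(P[:,0]<.78)&(P[:,1]>.15)&(P[:,1]<.26)&(P[:,2]>.15)&(P[:,2]<.195);q=P[s]
  g=np.polyfit(q[:,0],q[:,1],1); r=q[:,1]-np.polyval(g,q[:,0]); q=q[abs(r)<.01]; g=np.polyfit(q[:,0],q[:,1],1)
  print(n,'front face slope',np.degrees(np.arctan(g[0])),np.polyval(g,.65),len(q),'x',q[:,0].min(),q[:,0].max())
  s=(P[:,0]>.4)&(P[:,0]<.9)&(P[:,1]>-.05)&(P[:,1]<.06)&(P[:,2]>.02)&(P[:,2]<.03);q=P[s]
  print(n,'plate',q.min(0),q.max(0))
```

```text
scene mid 297.5 169.07850241545887 on z=.077 [0.57482274 0.09504069 0.077     ]
scene mid 342.5 199.14371980676327 on z=.077 [0.72156139 0.09702237 0.077     ]
scene top 297.5 167.9355950812472 on z=.077 [0.57251038 0.09797543 0.077     ]
scene top 342.5 197.77551602986384 on z=.077 [0.71917966 0.10039173 0.077     ]
side mid 269.5 162.58650510204075 on z=.077 [0.57573276 0.09322822 0.077     ]
side mid 318.5 152.18900510204077 on z=.077 [0.71859669 0.09480484 0.077     ]
side top 269.5 161.30433673469378 on z=.077 [0.57747468 0.09851063 0.077     ]
side top 318.5 150.87933673469377 on z=.077 [0.7210736  0.10037751 0.077     ]
tri mid [0.57545187 0.09420904 0.07707982] gap 0.0016376719467108437
tri mid [0.72083006 0.09899935 0.07355935] gap 1.9767756254259887e-05
tri top [0.57514046 0.09404727 0.08189124] gap 0.0022881430917656106
tri top [0.71985799 0.09890556 0.07872737] gap 0.0009774177544517987
scene front face slope 0.6656532866007415 0.21988354649693193 775 x 0.5203323696311399 0.7799992428860166
scene plate [0.49975525 0.02711491 0.0200287 ] [0.79798504 0.05999649 0.02997195]
side front face slope 0.583724590074003 0.22120057869983867 883 x 0.5202691157083237 0.7797437184226654
side plate [0.49934852 0.02676831 0.02000218] [0.7980908 0.0598967 0.0299581]
```

Emit:
apply_moves:
  motion:
    - {"dx": 1.8,"dy": 2.8,"wz": 2.9,"fingers": -1}
    - {"dx": 1.8,"dy": 2.8,"wz": 2.9,"fingers": -1}
    - {"dx": 1.8,"dy": 2.8,"wz": 2.9,"fingers": -1}
    - {"dx": 1.8,"dy": 2.8,"wz": 2.9,"fingers": -1}
    - {"dx": 1.8,"dy": 2.8,"wz": 2.9,"fingers": -1}
    - {"dx": 1.8,"dy": 2.8,"wz": 2.9,"fingers": -1}
    - {"dx": 1.8,"dy": 2.8,"wz": 2.9,"fingers": -1}
    - {"dx": 1.8,"dy": 2.8,"wz": 2.9,"fingers": -1}
    - {"dx": 1.8,"dy": 2.8,"wz": 2.9,"fingers": -1}
    - {"dx": 1.8,"dy": 2.8,"wz": 2.9,"fingers": -1}

```text
validation failed for argument at $.mo...
```

Emit:
apply_moves:
  motion:
    - {"dx": 1.8,"dy": 2.8,"wz": 2.9,"fingers": -1}
    - {"dx": 1.8,"dy": 2.8,"wz": 2.9,"fingers": -1}
    - {"dx": 1.8,"dy": 2.8,"wz": 2.9,"fingers": -1}
    - {"dx": 1.8,"dy": 2.8,"wz": 2.9,"fingers": -1}
    - {"dx": 1.8,"dy": 2.8,"wz": 2.9,"fingers": -1}
    - {"dx": 1.8,"dy": 2.8,"wz": 2.9,"fingers": -1}
    - {"dx": 1.8,"dy": 2.8,"wz": 2.9,"fingers": -1}
    - {"dx": 1.8,"dy": 2.8,"wz": 2.9,"fingers": -1}
    - {"dx": 1.8,"dy": 0,"wz": 2.9,"fingers": -1}
    - {"fingers": -1}

```text
validation failed for argument at $.mo...
```

Emit:
apply_moves:
  motion:
    - {"wx": 0,"wy": 0,"wz": 2.9,"dx": 1.8,"dy": 2.8,"dz": 0,"fingers": -1}
    - {"wx": 0,"wy": 0,"wz": 2.9,"dx": 1.8,"dy": 2.8,"dz": 0,"fingers": -1}

```text
time: 0.3
tcp_pos: [0.2499, -0.5039, 0.2305]
orientation: [0.973, 0.231, -0.0, -0.001]
ft_force: [1.2, -0.1, -0.2]
gripper_width: 0.059
```

Emit:
apply_moves:
  motion:
    - {"wx": 0,"wy": 0,"wz": 2.9,"dx": 1.8,"dy": 2.8,"dz": 0,"fingers": -1}
    - {"wx": 0,"wy": 0,"wz": 2.9,"dx": 1.8,"dy": 2.8,"dz": 0,"fingers": -1}
    - {"wx": 0,"wy": 0,"wz": 2.9,"dx": 1.8,"dy": 2.8,"dz": 0,"fingers": -1}
    - {"wx": 0,"wy": 0,"wz": 2.9,"dx": 1.8,"dy": 2.8,"dz": 0,"fingers": -1}
    - {"wx": 0,"wy": 0,"wz": 2.9,"dx": 1.8,"dy": 2.8,"dz": 0,"fingers": -1}
    - {"wx": 0,"wy": 0,"wz": 2.9,"dx": 1.8,"dy": 2.8,"dz": 0,"fingers": -1}
    - {"wx": 0,"wy": 0,"wz": 2.9,"dx": 1.8,"dy": 2.8,"dz": 0,"fingers": -1}
    - {"wx": 0,"wy": 0,"wz": 2.9,"dx": 1.8,"dy": 2.8,"dz": 0,"fingers": -1}
    - {"wx": 0,"wy": 0,"wz": 2.9,"dx": 1.8,"dy": 2.8,"dz": 0,"fingers": -1}
    - {"wx": 0,"wy": 0,"wz": 2.9,"dx": 1.8,"dy": 2.8,"dz": 0,"fingers": -1}

```text
time: 1.3
tcp_pos: [0.4304, -0.2232, 0.231]
orientation: [0.884, 0.468, -0.0, -0.0]
ft_force: [1.4, -0.3, -0.7]
gripper_width: -0.0001
```

Emit:
apply_moves:
  motion:
    - {"wx": 0,"wy": 0,"wz": 2.9,"dx": 1.8,"dy": 2.8,"dz": 0,"fingers": -1}
    - {"wx": 0,"wy": 0,"wz": 2.9,"dx": 1.8,"dy": 2.8,"dz": 0,"fingers": -1}
    - {"wx": 0,"wy": 0,"wz": 2.9,"dx": 1.8,"dy": 2.8,"dz": 0,"fingers": -1}
    - {"wx": 0,"wy": 0,"wz": 2.9,"dx": 1.8,"dy": 2.8,"dz": 0,"fingers": -1}
    - {"wx": 0,"wy": 0,"wz": 2.9,"dx": 1.8,"dy": 2.8,"dz": 0,"fingers": -1}
    - {"wx": 0,"wy": 0,"wz": 2.9,"dx": 1.8,"dy": 2.8,"dz": 0,"fingers": -1}
    - {"wx": 0,"wy": 0,"wz": 2.9,"dx": 1.8,"dy": 2.8,"dz": 0,"fingers": -1}
    - {"wx": 0,"wy": 0,"wz": 2.9,"dx": 1.8,"dy": 2.8,"dz": 0,"fingers": -1}
    - {"wx": 0,"wy": 0,"wz": 2.9,"dx": 1.8,"dy": 2.8,"dz": 0,"fingers": -1}
    - {"wx": 0,"wy": 0,"wz": 0,"dx": 0,"dy": 0,"dz": 0,"fingers": -1}

```text
time: 2.3
tcp_pos: [0.5935, 0.0307, 0.2304]
orientation: [0.754, 0.657, 0.0, -0.0]
ft_force: [0.1, -0.9, 0.1]
gripper_width: 0.0002
```

Run:
```python
from h import *
s=get_state();print(s)
snap('wrist','wrist1.png')
```

```text
{'time': 2.3, 'joint_positions': array([ 5.09765583e-02,  3.03020366e-01, -6.33113226e-02,  1.20447737e+00,
        1.19580972e-03,  1.76021455e+00]), 'dq': array([-0.04729886, -0.02908625, -0.04135866,  0.01661072, -0.03389062,
        0.00277892]), 'joint_torque': array([ 1.21602327e+00, -5.27356625e+01,  3.48162103e+01, -1.82100353e-01,
        2.31483998e-01, -1.85301667e-02]), 'tcp_pos': array([0.59350094, 0.03067708, 0.23044205]), 'orientation': array([ 7.54320706e-01,  6.56505838e-01,  3.64029923e-04, -4.74355243e-04]), 'ft_force': array([ 0.11405589, -0.86988521,  0.12984815]), 'moment': array([-0.06461939, -0.03900156,  0.02513592]), 'gripper_width': 0.0001808054998063152}
```

View pics/wrist1.png

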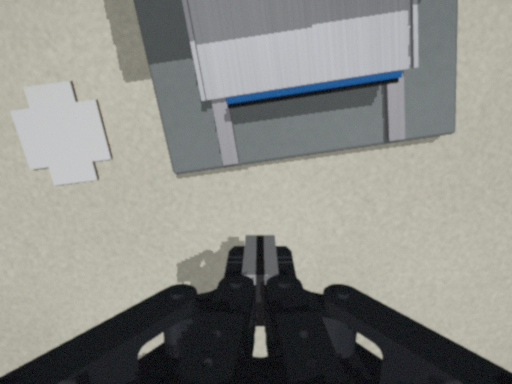

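Run:
```python
from h import *
c=dict(np.load('pics/wrist1.npz')); T=c['tool_from_camera']
p=np.array([0.5935,0.0307,0.2304]); M=R.from_quat([.75432,.656506,.000364,-.000474]).as_matrix()
o=p+M@T[:3,3]; print('cam offset world',o-p)
hsv=cv2.cvtColor(cv2.imread('pics/wrist1.png'),cv2.COLOR_BGR2HSV)
m=cv2.inRange(hsv,(100,120,60),(130,255,255)); m[130:]=0
v,u=np.nonzero(m);print(u.min(),u.max())
us=np.arange(u.min(),u.max()+1)
for nm,fn in dict(inner=lambda a:v[u==a].min()-.5,outer=lambda a:v[u==a].max()+.5).items():
    us=np.unique(u); f=np.polyfit(us,[fn(a) for a in us],1)
    for a in(us[0],us[-1]):
        r=M@T[:3,:3]@np.array([(a-c['cx'])/c['fx'],(np.polyval(f,a)-c['cy'])/c['fy'],1])
        print(nm,o+r*(.077-o[2])/r[2])
z=c['z_map'];P=np.stack([(u-c['cx'])/c['fx']*z[v,u],(v-c['cy'])/c['fy']*z[v,u],z[v,u]],-1)@(M@T[:3,:3]).T+o
print('depth',np.median(P,0))
```

```text
cam offset world [0.01031653 0.07310468 0.1428863 ]
226 401
inner [0.57443584 0.10050765 0.077     ]
inner [0.7228296  0.10200047 0.077     ]
outer [0.57343617 0.09459933 0.077     ]
outer [0.72273607 0.09618565 0.077     ]
depth [0.64946819 0.0983633  0.07719621]
```

Emit:
apply_moves:
  motion:
    - {"wx": 0,"wy": 0,"wz": 8.2,"dx": 0.24,"dy": 0.43,"dz": 0,"fingers": -1}
    - {"wx": 0,"wy": 0,"wz": 8.2,"dx": 0.24,"dy": 0.43,"dz": 0,"fingers": -1}
    - {"wx": 0,"wy": 0,"wz": 8.2,"dx": 0.24,"dy": 0.43,"dz": 0,"fingers": -1}
    - {"wx": 0,"wy": 0,"wz": 8.2,"dx": 0.24,"dy": 0.43,"dz": 0,"fingers": -1}
    - {"wx": 0,"wy": 0,"wz": 8.2,"dx": 0.24,"dy": 0.43,"dz": 0,"fingers": -1}
    - {"wx": 0,"wy": 0,"wz": 8.2,"dx": 0.24,"dy": 0.43,"dz": 0,"fingers": -1}
    - {"wx": 0,"wy": 0,"wz": 8.2,"dx": 0.24,"dy": 0.43,"dz": 0,"fingers": -1}
    - {"wx": 0,"wy": 0,"wz": 8.2,"dx": 0.24,"dy": 0.43,"dz": 0,"fingers": -1}
    - {"wx": 0,"wy": 0,"wz": 8.2,"dx": 0.24,"dy": 0.43,"dz": 0,"fingers": -1}
    - {"wx": 0,"wy": 0,"wz": 8.2,"dx": 0.24,"dy": 0.43,"dz": 0,"fingers": -1}

```text
time: 3.35
tcp_pos: [0.6154, 0.0694, 0.2311]
orientation: [0.139, 0.99, -0.0, -0.0]
ft_force: [0.5, 0.2, 0.6]
gripper_width: -0.0001
```

Emit:
apply_moves:
  motion:
    - {"wx": 0,"wy": 0,"wz": 8.2,"dx": 0.24,"dy": 0.43,"dz": 0,"fingers": -1}
    - {"wx": 0,"wy": 0,"wz": 8.2,"dx": 0.24,"dy": 0.43,"dz": 0,"fingers": -1}
    - {"wx": 0,"wy": 0,"wz": 8.2,"dx": 0.24,"dy": 0.43,"dz": 0,"fingers": -1}
    - {"wx": 0,"wy": 0,"wz": 8.2,"dx": 0.24,"dy": 0.43,"dz": 0,"fingers": -1}
    - {"wx": 0,"wy": 0,"wz": 8.2,"dx": 0.24,"dy": 0.43,"dz": 0,"fingers": -1}
    - {"wx": 0,"wy": 0,"wz": 8.2,"dx": 0.24,"dy": 0.43,"dz": 0,"fingers": -1}
    - {"wx": 0,"wy": 0,"wz": 8.2,"dx": 0.24,"dy": 0.43,"dz": 0,"fingers": -1}
    - {"wx": 0,"wy": 0,"wz": 8.2,"dx": 0.24,"dy": 0.43,"dz": 0,"fingers": -1}
    - {"wx": 0,"wy": 0,"wz": 8.2,"dx": 0.24,"dy": 0.43,"dz": 0,"fingers": -1}
    - {"wx": 0,"wy": 0,"wz": 8.2,"dx": 0.24,"dy": 0.43,"dz": 0,"fingers": -1}

```text
time: 4.35
tcp_pos: [0.6394, 0.1123, 0.2311]
orientation: [-0.545, 0.838, 0.0, -0.001]
ft_force: [-0.7, -0.2, -0.4]
gripper_width: 0.0
```

Emit:
apply_moves:
  motion:
    - {"wx": 0,"wy": 0,"wz": 8.2,"dx": 0.24,"dy": 0.43,"dz": 0,"fingers": -1}
    - {"wx": 0,"wy": 0,"wz": 8.2,"dx": 0.24,"dy": 0.43,"dz": 0,"fingers": -1}
    - {"wx": 0,"wy": 0,"wz": 8.2,"dx": 0.24,"dy": 0.43,"dz": 0,"fingers": -1}
    - {"wx": 0,"wy": 0,"wz": 0,"dx": 0,"dy": 0,"dz": 0,"fingers": -1}

```text
time: 4.75
tcp_pos: [0.6469, 0.1256, 0.231]
orientation: [0.709, -0.705, -0.0, 0.0]
ft_force: [0.3, -0.5, 0.5]
gripper_width: -0.0001
```

Run:
```python
from h import *
s=get_state();print(s['time'],s['tcp_pos'],s['orientation'],s['joint_positions'])
q=s['orientation'];print('tool x yaw',np.degrees(2*np.arctan2(q[1],q[0])))
```

```text
4.75 [0.64686209 0.12558703 0.23101423] [ 7.09341088e-01 -7.04865258e-01 -1.68457754e-04  4.01588857e-04] [ 1.91849127e-01  4.28292805e-01  1.16215075e-01  1.25957230e+00
 -1.72635488e-04 -1.38527692e+00]
tool x yaw -89.63732970641526
```

Emit:
apply_moves:
  motion:
    - {"wx": 0,"wy": 0,"wz": 0,"dx": 0,"dy": 0.5,"dz": -2.0,"fingers": -1}
    - {"wx": 0,"wy": 0,"wz": 0,"dx": 0,"dy": 0,"dz": -2.5,"fingers": -1}
    - {"wx": 0,"wy": 0,"wz": 0,"dx": 0,"dy": 0,"dz": -2.5,"fingers": -1}
    - {"wx": 0,"wy": 0,"wz": 0,"dx": 0,"dy": 0,"dz": -2.5,"fingers": -1}
    - {"wx": 0,"wy": 0,"wz": 0,"dx": 0,"dy": 0,"dz": -2.5,"fingers": -1}
    - {"wx": 0,"wy": 0,"wz": 0,"dx": 0,"dy": 0,"dz": -1.5,"fingers": -1}
    - {"wx": 0,"wy": 0,"wz": 0,"dx": 0,"dy": 0,"dz": 0,"fingers": -1}

```text
time: 5.45
tcp_pos: [0.6451, 0.1303, 0.0938]
orientation: [0.709, -0.706, -0.001, 0.002]
ft_force: [-0.3, 0.4, -0.2]
gripper_width: -0.0002
```

Run:
```python
from h import *
s=get_state();print(s['time'],s['tcp_pos'],s['ft_force'])
a=snap('side','side2.png')['img'];b=snap('wrist','wrist2.png')['img']
o=np.hstack([cv2.resize(a[90:240,190:390],(400,300)),cv2.resize(b,(400,300))])
cv2.imwrite('pics/both2.png',o[:,:,::-1])
```

```text
5.45 [0.64514806 0.13031753 0.09384841] [-0.25798982  0.43828102 -0.21068011]
```

View pics/both2.png

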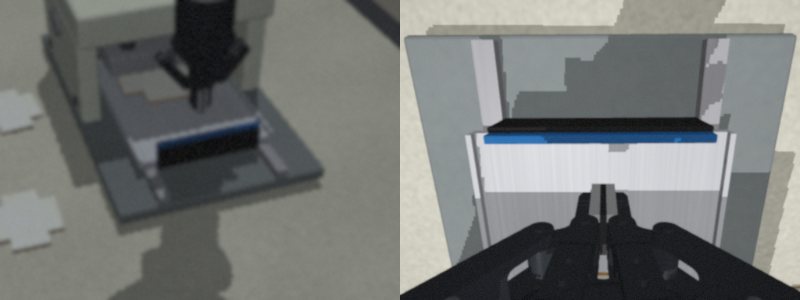

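The left panel (side view) shows the fingertips over the bare floor behind the lip. The right panel (wrist view) shows the blue lip at about (600,138) and the fingertips at about (602,190), centred on it and on its inner side. I'll go down now.

Emit:
apply_moves:
  motion:
    - {"wx": 0,"wy": 0,"wz": 0,"dx": 0,"dy": 0,"dz": -1.2,"fingers": -1}
    - {"wx": 0,"wy": 0,"wz": 0,"dx": 0,"dy": 0,"dz": -1.2,"fingers": -1}
    - {"wx": 0,"wy": 0,"wz": 0,"dx": 0,"dy": 0,"dz": -1.2,"fingers": -1}
    - {"wx": 0,"wy": 0,"wz": 0,"dx": 0,"dy": 0,"dz": 0,"fingers": -1}
    - {"wx": 0,"wy": 0,"wz": 0,"dx": 0,"dy": -0.4,"dz": 0,"fingers": -1}
    - {"wx": 0,"wy": 0,"wz": 0,"dx": 0,"dy": -0.4,"dz": 0,"fingers": -1}
    - {"wx": 0,"wy": 0,"wz": 0,"dx": 0,"dy": -0.4,"dz": 0,"fingers": -1}
    - {"wx": 0,"wy": 0,"wz": 0,"dx": 0,"dy": -0.4,"dz": 0,"fingers": -1}
    - {"wx": 0,"wy": 0,"wz": 0,"dx": 0,"dy": -0.4,"dz": 0,"fingers": -1}
    - {"wx": 0,"wy": 0,"wz": 0,"dx": 0,"dy": -0.4,"dz": 0,"fingers": -1}

```text
time: 6.55
tcp_pos: [0.6476, 0.1077, 0.0608]
orientation: [0.71, -0.705, -0.0, -0.001]
ft_force: [-0.1, 2.9, 0.8]
gripper_width: 0.0002
```

Emit:
apply_moves:
  motion:
    - {"wx": 0,"wy": 0,"wz": 0,"dx": 0,"dy": -0.5,"dz": 0,"fingers": -1}
    - {"wx": 0,"wy": 0,"wz": 0,"dx": 0,"dy": -0.6,"dz": 0,"fingers": -1}
    - {"wx": 0,"wy": 0,"wz": 0,"dx": 0,"dy": -0.7,"dz": 0,"fingers": -1}
    - {"wx": 0,"wy": 0,"wz": 0,"dx": 0,"dy": -0.7,"dz": 0,"fingers": -1}
    - {"wx": 0,"wy": 0,"wz": 0,"dx": 0,"dy": -0.7,"dz": 0,"fingers": -1}
    - {"wx": 0,"wy": 0,"wz": 0,"dx": 0,"dy": -0.7,"dz": 0,"fingers": -1}
    - {"wx": 0,"wy": 0,"wz": 0,"dx": 0,"dy": -0.7,"dz": 0,"fingers": -1}
    - {"wx": 0,"wy": 0,"wz": 0,"dx": 0,"dy": -0.7,"dz": 0,"fingers": -1}
    - {"wx": 0,"wy": 0,"wz": 0,"dx": 0,"dy": -0.7,"dz": 0,"fingers": -1}
    - {"wx": 0,"wy": 0,"wz": 0,"dx": 0,"dy": -0.7,"dz": 0,"fingers": -1}

```text
time: 7.55
tcp_pos: [0.6472, 0.0398, 0.0602]
orientation: [0.71, -0.705, -0.0, 0.0]
ft_force: [2.6, 3.2, 0.1]
gripper_width: -0.0002
```

Emit:
apply_moves:
  motion:
    - {"wx": 0,"wy": 0,"wz": 0,"dx": 0,"dy": -0.7,"dz": 0,"fingers": -1}
    - {"wx": 0,"wy": 0,"wz": 0,"dx": 0.1,"dy": -0.7,"dz": 0,"fingers": -1}
    - {"wx": 0,"wy": 0,"wz": 0,"dx": 0,"dy": -0.7,"dz": 0,"fingers": -1}
    - {"wx": 0,"wy": 0,"wz": 0,"dx": 0,"dy": -0.7,"dz": 0,"fingers": -1}
    - {"wx": 0,"wy": 0,"wz": 0,"dx": 0,"dy": -0.7,"dz": 0,"fingers": -1}
    - {"wx": 0,"wy": 0,"wz": 0,"dx": 0,"dy": -0.7,"dz": 0,"fingers": -1}
    - {"wx": 0,"wy": 0,"wz": 0,"dx": 0,"dy": -0.7,"dz": 0,"fingers": -1}
    - {"wx": 0,"wy": 0,"wz": 0,"dx": 0,"dy": -0.7,"dz": 0,"fingers": -1}
    - {"wx": 0,"wy": 0,"wz": 0,"dx": 0,"dy": -0.7,"dz": 0,"fingers": -1}
    - {"wx": 0,"wy": 0,"wz": 0,"dx": 0,"dy": -0.7,"dz": 0,"fingers": -1}

```text
time: 8.55
tcp_pos: [0.648, -0.0302, 0.0601]
orientation: [0.71, -0.705, -0.0, 0.0]
ft_force: [-0.4, 2.3, -0.7]
gripper_width: -0.0
```

Now slower for the last 3 cm, to meet the stop gently.

Emit:
apply_moves:
  motion:
    - {"wx": 0,"wy": 0,"wz": 0,"dx": 0,"dy": -0.5,"dz": 0,"fingers": -1}
    - {"wx": 0,"wy": 0,"wz": 0,"dx": 0,"dy": -0.4,"dz": 0,"fingers": -1}
    - {"wx": 0,"wy": 0,"wz": 0,"dx": 0,"dy": -0.4,"dz": 0,"fingers": -1}
    - {"wx": 0,"wy": 0,"wz": 0,"dx": 0,"dy": -0.3,"dz": 0,"fingers": -1}
    - {"wx": 0,"wy": 0,"wz": 0,"dx": 0,"dy": -0.3,"dz": 0,"fingers": -1}
    - {"wx": 0,"wy": 0,"wz": 0,"dx": 0,"dy": -0.2,"dz": 0,"fingers": -1}
    - {"wx": 0,"wy": 0,"wz": 0,"dx": 0,"dy": -0.2,"dz": 0,"fingers": -1}
    - {"wx": 0,"wy": 0,"wz": 0,"dx": 0,"dy": -0.2,"dz": 0,"fingers": -1}

```text
time: 9.35
tcp_pos: [0.6483, -0.0547, 0.0603]
orientation: [0.71, -0.705, 0.0, -0.0]
ft_force: [-0.0, 2.9, -2.1]
gripper_width: 0.0
```

Emit:
apply_moves:
  motion:
    - {"wx": 0,"wy": 0,"wz": 0,"dx": 0,"dy": -0.2,"dz": 0,"fingers": -1}
    - {"wx": 0,"wy": 0,"wz": 0,"dx": 0,"dy": -0.2,"dz": 0,"fingers": -1}
    - {"wx": 0,"wy": 0,"wz": 0,"dx": 0,"dy": -0.1,"dz": 0,"fingers": -1}
    - {"wx": 0,"wy": 0,"wz": 0,"dx": 0,"dy": -0.1,"dz": 0,"fingers": -1}

```text
time: 9.75
tcp_pos: [0.6483, -0.0584, 0.0604]
orientation: [0.71, -0.704, -0.002, -0.002]
ft_force: [0.3, 10.3, -1.2]
gripper_width: -0.0
```

The force rose to 10 N at y = -0.058, against a predicted stop at -0.0585, so the tray is at its stop. Next I back off 1.5 cm and lift.

Emit:
apply_moves:
  motion:
    - {"wx": 0,"wy": 0,"wz": 0,"dx": 0,"dy": 0.4,"dz": 0,"fingers": -1}
    - {"wx": 0,"wy": 0,"wz": 0,"dx": 0,"dy": 0.6,"dz": 0,"fingers": -1}
    - {"wx": 0,"wy": 0,"wz": 0,"dx": 0,"dy": 0.6,"dz": 0,"fingers": -1}
    - {"wx": 0,"wy": 0,"wz": 0,"dx": 0,"dy": 0,"dz": 0,"fingers": -1}
    - {"wx": 0,"wy": 0,"wz": 0,"dx": 0,"dy": 0,"dz": 2,"fingers": -1}
    - {"wx": 0,"wy": 0,"wz": 0,"dx": 0,"dy": 0,"dz": 3,"fingers": -1}
    - {"wx": 0,"wy": 0,"wz": 0,"dx": 0,"dy": 0,"dz": 4,"fingers": -1}
    - {"wx": 0,"wy": 0,"wz": 0,"dx": 0,"dy": 0,"dz": 4,"fingers": -1}
    - {"wx": 0,"wy": 0,"wz": 0,"dx": 0,"dy": 0,"dz": 4,"fingers": -1}
    - {"wx": 0,"wy": 0,"wz": 0,"dx": 0,"dy": 0,"dz": 2,"fingers": -1}

```text
time: 10.75
tcp_pos: [0.6497, -0.045, 0.2548]
orientation: [0.71, -0.705, 0.002, -0.002]
ft_force: [0.1, -0.5, -0.2]
gripper_width: -0.0003
```

Emit:
apply_moves:
  motion:
    - {"wx": 0,"wy": 0,"wz": 0,"dx": -2,"dy": -2,"dz": 0,"fingers": -1}
    - {"wx": 0,"wy": 0,"wz": 0,"dx": -3,"dy": -3,"dz": 0,"fingers": -1}
    - {"wx": 0,"wy": 0,"wz": 0,"dx": -3,"dy": -3,"dz": 0,"fingers": -1}
    - {"wx": 0,"wy": 0,"wz": 0,"dx": -3,"dy": -3,"dz": 0,"fingers": -1}
    - {"wx": 0,"wy": 0,"wz": 0,"dx": -2,"dy": -2,"dz": 0,"fingers": -1}
    - {"wx": 0,"wy": 0,"wz": 0,"dx": 0,"dy": 0,"dz": 0,"fingers": -1}

```text
time: 11.35
tcp_pos: [0.5159, -0.177, 0.2508]
orientation: [0.708, -0.706, 0.0, 0.001]
ft_force: [0.2, 0.8, -0.6]
gripper_width: 0.0
```

Run:
```python
from h import *
s=get_state();print(s['time'],s['tcp_pos'],s['ft_force'])
for n in('scene','side'):
  c=snap(n,n+'3.png');P=pts(c);c0=dict(np.load(f'pics/{n}0.npz'));P0=pts(c0)
  hsv=cv2.cvtColor(c['img'],cv2.COLOR_RGB2HSV)
  m=(cv2.inRange(hsv,(100,120,40),(130,255,255))>0)&(abs(P[...,2]-.075)<.012)&(P[...,0]>.5)&(P[...,0]<.8)
  print(n,'lip',np.median(P[m],0),m.sum())
  r=(P[...,0]>.55)&(P[...,0]<.75)&(P[...,1]>-.03)&(P[...,1]<.21)
  b=r&(P[...,2]>.0495)&(P[...,2]<.062)
  q=P[b];print('blank',len(q),np.percentile(q,[1,50,99],axis=0),q[:,:2].mean(0))
```

```text
11.35 [ 0.51586161 -0.17697911  0.25083521] [ 0.17040601  0.8429343  -0.64229329]
scene lip [ 0.65281829 -0.07508927  0.07600603] 137
blank 1942 [[ 0.551345   -0.00940276  0.04959679]
 [ 0.65433156  0.11902109  0.05267894]
 [ 0.74699375  0.20819855  0.05721503]] [0.6542766  0.11832554]
side lip [ 0.63979622 -0.07463524  0.07501321] 197
blank 513 [[ 0.550372   -0.02244262  0.04969886]
 [ 0.67589659  0.08808915  0.0538324 ]
 [ 0.74900519  0.1904412   0.05693039]] [0.66532741 0.08645233]
```

View pics/scene3.png

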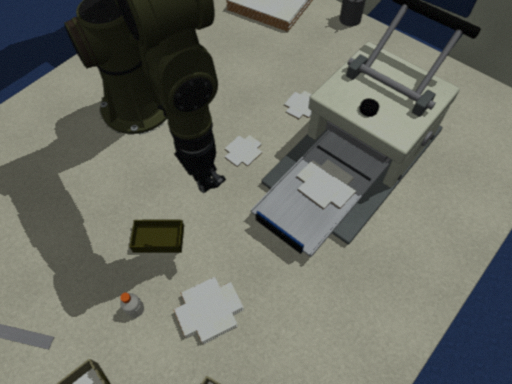

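View pics/side3.png

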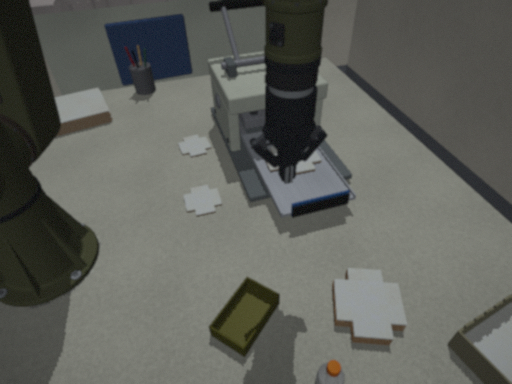

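Run:
```python
from h import *
c=dict(np.load('pics/scene3.npz'));im=c['img'];P=pts(c)
g=cv2.cvtColor(im,cv2.COLOR_RGB2HSV)[...,2]
m=((P[...,2]>.0505)&(P[...,2]<.058)&(P[...,0]>.56)&(P[...,0]<.74)&(P[...,1]>-.02)&(P[...,1]<.215)).astype(np.uint8)
m=cv2.morphologyEx(m,cv2.MORPH_OPEN,np.ones((3,3),np.uint8))
k,l,s,ce=cv2.connectedComponentsWithStats(m); i=1+np.argmax(s[1:,4]); print(s[i],ce[i])
q=P[l==i];lo,hi=q.min(0),q.max(0);print(lo,hi,(lo+hi)/2)
o=im.copy();ct,_=cv2.findContours((l==i).astype(np.uint8),0,1);cv2.drawContours(o,ct,-1,(255,0,0),1)
cv2.imwrite('pics/bl.png',cv2.resize(o[120:260,240:400],(640,560))[:,:,::-1])
for n in('scene','side'):
  a=dict(np.load(f'pics/{n}0.npz'))['img'].astype(int);b=dict(np.load(f'pics/{n}3.npz'))['img'].astype(int)
  for nm,(u,v) in (dict(stack=(210,308),glue=(130,303)) if n=='scene' else dict(stack=(370,305),olive=(245,315),glue=(332,372))).items():
    print(n,nm,np.abs(a-b)[v-25:v+25,u-30:u+30].mean())
```

```text
[ 299  166   56   41 1101] [325.31516803 185.84105359]
[0.57762757 0.05606031 0.05050024] [0.72672606 0.18981335 0.05790661] [0.65217682 0.12293683 0.05420343]
scene stack 14.314111111111112
scene glue 19.14911111111111
side stack 8.060777777777778
side olive 6.7251111111111115
side glue 6.328378378378378
```

View pics/bl.png

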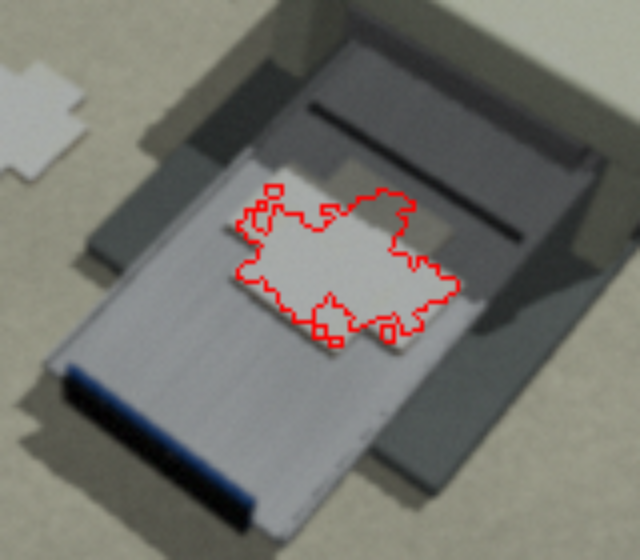

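The blank measures about 149 x 134 mm. It lies flat about 193 mm behind the lip and 1–2 mm off the middle, and the tray has moved about 172 mm. I'm handing it in.

```bash
python3 -c "
from rig import close_job
print(close_job())"
```

```text
the job is handed in; nothing more can be done
None
```

I drew the tray out to its stop with the shut fingertips hooked behind the blue lip, then backed off, lifted clear and handed the job in at about 11.5 s. The hand-in gives no verdict, so what follows rests on my own checks.

- **Tray:** the lip moved about 172 mm, from an estimated start of 9–10 mm out. That puts it at about 0.18 m, where the stop should be. The force rose from 3 N to 10 N at y = -0.058 m, against a predicted stop at -0.0585 m.
- **Blank:** it lies flat in front of the press, with its centre about 193 mm behind the lip and within a few mm of the tray's middle. It measured about 149 x 134 mm, which matches the size given. My depth mask was ragged at its edges, so allow a few mm on those figures.
- **Robot:** it stands clear, about 17 cm from the tray, and reads under about 1 N (noise).
- **Stack, olive box and glue bottle:** they look unmoved in both views. The picture difference around the stack and glue bottle in the scene view was 14–19 grey levels, higher than the 6–8 in the side view. I put that down to the arm's shadow, because their pixel positions did not change.
- **Move calls:** the first two were refused because some rows left out fields. The arm did not move.

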